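# Knock the last leg into a display riser

### The job

The little round pastry riser lies upside down on the counter with two of its three legs fitted. Stand the loose leg, tapered end down, in the empty socket by hand, feeling for the hole and not forcing it down or sideways, only so far that it stands a few millimetres proud by itself; then take the wooden mallet and, with the flat of its head, drive the leg down with light, square taps until its collar sits on the board like the other two legs and the taper is locked. Do not hit it hard, set the mallet back down on the counter clear of the riser, and leave everything else where it is.

Things in the scene. Friction and masses are not known exactly. Their poses are not given: they have to be found in the camera images.
- riser: Wooden display riser upside down, fixed: round board with dark bark edge, 250 mm wide, 46 mm thick. Origin: centre of the side on the counter; z up. Three sockets 78 mm from the centre: the empty one on its +x axis, those at +120 and -120 degrees hold fitted legs, 28 mm thick with a 38 mm collar on the board, tops 80 mm above the board (126 mm above the counter).
- socket (a point): Centre of the mouth of the empty socket, in the board's upper face (46 mm above the counter). Tapered round hole right through the board, 25.8 mm wide at the mouth and 24 mm at the far face, waxed, no chamfer.
- leg: Loose turned leg of pale wood, 124 mm long, about 65 g, standing on the end of its tapered tenon, foot up. Origin: centre of the lower end; z along the leg to its foot. From there up: 44 mm tenon, tapered (23.4 mm at its end, 24.5 just above, 26 at the collar), a collar 38 mm wide and 10 mm high, then the plain leg, 28 mm thick, with a domed foot.
- shoulder (a point): Centre of the lower face of the leg's collar, 44 mm above the leg's origin. The leg is home when this face lies on the board. Set in lightly by hand (about 2 N) it stands 4 to 7 mm proud; about every 2 to 3 N more push it 1 mm deeper, where it sticks; 12 to 20 N bring it home, after which it gives no more. The readings may be 1 to 2 mm off: judge by feel.
- foot (a point): Top of the leg's domed foot, 124 mm above the leg's origin, 80 mm above the shoulder: where the mallet strikes.
- mallet: Beech joiner's mallet, about 280 g, standing on one striking face with the handle level. Origin: centre of that lower face. Head 60 by 60 mm, 80 mm high, flat striking faces below and above. Handle along its own -x from 30 to 175 mm from the origin, centred 40 mm above the lower face, 20 mm wide (along y), 26 mm high.
- jam_jar: Bystander: amber jam jar, 66 mm wide, 95 mm high; origin under its centre.
- ramekin: Bystander: small white bowl, 84 mm wide, 42 mm high; origin under its centre.
- cutter: Bystander: steel ring cutter, 68 mm wide, 35 mm high; origin under its centre.
- candlestick: Bystander: dark turned candlestick with a candle, 84 mm wide at the base, 178 mm high; origin under its centre.
- brush: Bystander: pastry brush lying flat, 170 mm long along its x, 26 mm high; origin under its middle.
- mug: Bystander: white mug, 76 mm wide, 85 mm high, handle along its +y; origin under its centre.
Mind the look-alikes: they are no part of the job. What is shaped like the leg but yellow is not meant.

How it is judged (in metres and radians):
On the way, in this order (a step that is already met when the one before it is completed fails the run):
1. the leg stands upright in the empty socket, let go, set only lightly: its collar still 2 to 12 mm above the board (horizontal distance between shoulder and socket below 0.004 m and angle between leg's own z axis and vertical below 0.07 rad and z of shoulder in the frame of socket between -0.003 and 0.012 m and z of shoulder in the frame of socket above 0.002 m and contact force between the fingers and leg below 0.1 N), for 0.3 s.
2. the mallet is taken up from the counter (height (world z) of mallet above 0.05 m and contact force between the fingers and mallet above 1 N), for 0.2 s.
3. the leg is driven home: its collar within 1.5 mm of the board, upright (horizontal distance between shoulder and socket below 0.004 m and angle between leg's own z axis and vertical below 0.07 rad and z of shoulder in the frame of socket between -0.003 and 0.0015 m), for 0.3 s.
At the end, for the whole second after the job is handed in: The leg stands upright (within 4 degrees) in the once empty socket with its collar within 1.5 mm of the board and at rest; the mallet lies or stands still on the counter, its head down at counter level, touching neither the riser nor the leg (all of step 3 and linear speed of each of leg, mallet below 0.02 m/s and height (world z) of mallet between -0.005 and 0.04 m and angular speed of mallet below 0.2 rad/s and contact force between mallet and riser below 0.1 N and contact force between mallet and leg below 0.1 N).
It fails at once if the mallet hits or presses the leg with more than 60 N (contact force between mallet and leg above 60 N).
It fails at once if the mallet strikes the leg out of square, its head more than 10 degrees off the leg's axis (an edge or side blow) (contact force between mallet and leg above 3 N and angle between the z axis of mallet and the z axis of leg, either way round above 0.175 rad).
It fails at once if the leg, while held in the fingers, is forced against the board or the socket: the contact forces between them add up to more than 45 N (contact force between the fingers and leg above 1 N and contact force between leg and riser above 45 N).
It fails at once if a bystander (jar, bowl, ring, candlestick, brush or mug) is moved by more than 30 mm (distance of any of jam_jar, ramekin, cutter, candlestick, brush, mug from where it was at the start of the episode above 0.03 m).
It also fails if it takes over 72 s, if anything falls off the work surface, if the arm or the gripper's body presses on something with over 40 N, if the wrist force passes 120 N, or if a joint passes its speed limit or range.

### The arm

A 6-joint arm with a two-finger parallel gripper is mounted at the origin on the work surface. World frame = base frame: x ahead of the robot, y to its left, z up, the work surface at z = 0. Lengths are in m, angles in degrees, forces in N, time in s.
With the tool pointing down it reaches from about 0.4 to 0.825 m from the base axis. Payload 7 kg.
Tool frame: the origin (TCP) lies on the centre line of the jaws, within the pads' length; the fingertips stand 19 mm ahead of it and the grasp point (between the pads) is the TCP (r.tip_extent is the distance from the TCP to the fingertips, in m); z points along the fingers, y is the line along which they close (so a half turn about z gives the same grasp; the last joint's range is limited). The gripper opens to 88 mm and grips with 3 to 60 N. Pads are 19 mm wide; open, the fingers measure 130 mm over their backs; the gripper's body (78 mm by 193 mm) begins 47 mm behind the grasp point.
Start: joints at [84.632, 20.546, 0.682, 0, -70.136, -16.507], TCP at [0.252, 0.626, 0.246] pointing down, gripper open.
Joint ranges: [-176.03, 176.03], [-82.01, 121.73], [-58.28, 71.71], [-173.87, 95.51], [-174.79, -0.11], [-173.66, 173.66]. Speed limits (degrees/s): [136.94, 136.94, 172.46, 180, 180, 180].

### API

Orientations are given as [roll, pitch, yaw] about the fixed x, y, z axes, in that order (R = Rz(yaw) Ry(pitch) Rx(roll)).
In Python, from plant import r gives the robot as it stands. The module is installed in compiled form; this text tells all that it offers.
- The arm moves only by the tool jog_arm, never from a script. Its argument "deltas" is a list that holds one entry, the list of rows, each a list of 5 numbers: the opening, from -1 (shut) to 1 (fully open), then the shift along the world's x, y, z in cm, then the turn about the world's z in rad. In form: [[[claw, dx, dy, dz, turn], ...]]. A call has 1 to 8 rows; each row shifts and turns the commanded pose from where the row before left it; what a row does not reach is not made up. A row lasts 1/8 s, in which the tool goes at most 62.5 mm and 10.7 degrees, less where a joint would pass 70% of its speed; a pose out of reach is approached as far as the arm can. A call with a gripper value outside its range is refused whole. The fingers move at their own pace and stop on an object; "force" is the grip in N (left out, the last holds). Time passes only in rows, so rows that do not move let the fingers close. It gives the time, the measured TCP pose, the force, the opening and the grip force at its end, in the units of the state.
- r.get_state(): the state, without advancing time (a new reading comes with each control period).
- r.capture(name): name is "side" or "top"; returns the picture (384x512x3 uint8, blue, green, red); there is no depth.
- r.camera_info(name): a dict with "fx", "fy", "cx", "cy" (pixels), "view" (4x4, takes a point from world to camera coordinates). Camera axes: x right, y up, looking along -z (the intrinsics and any distortion apply to the point x, -y, -z); pixel columns grow to the right and rows downward; lengths in m; the calibration is good to about 2 mm. A picture is of the moment at which its call begins. camera_info takes no time and is no camera call.
- r.close_job(): hands the job in; it is judged then, once.
The state is a dict: "time_s": time; "joints": joint angles; "qd": joint speeds; "joint_torque": joint torques, N m; "tcp_pos": TCP position; "eef_rot": TCP orientation; "contact_force": force on the tool from outside, world axes, zero at the start; "moment": the same for the moment, N m; "gripper_width": finger opening in m; "gripper_force": force on a finger pad.
Only numpy, scipy, OpenCV 4.12 (cv2) and the standard library are available. Lean on these libraries where they do the work, as an engineer would, in place of code of your own. Each camera call takes 0.05 s, during which the arm holds its last target. There are 200 camera calls.

## Working session

There is one attempt and no reset: what is moved stays moved. The work goes in short steps, Python scripts to look and compute and a tool call to move; the robot and the scene stay as the last step left them, time stands still between calls to the robot, and variables do not carry over. Pictures are saved under pics/ and viewed, at most 10 in all, crops included, and the job is handed in when it is done.

Besides the shell and the picture viewer there is one more tool, called after "Request:" in YAML: its name, and indented under it one key for each argument. jog_arm: Moves the arm, as the interface text tells. Its arguments: {"type":"object","properties":{"deltas":{"type":"array"},"force":{"type":"number"}},"required":["deltas"]}

```bash
mkdir -p pics
python3 - <<'E'
from plant import r
import cv2,numpy as np
for n in("side","top"):
    im=r.capture(n); cv2.imwrite(f"pics/{n}0.png",im); c=r.camera_info(n)
    print(n,{k:(np.round(v,4).tolist() if k=="view" else v) for k,v in c.items()})
print(r.get_state(), r.tip_extent)
E
```

```text
side {'fx': 485.5237563227411, 'fy': 485.5237563227411, 'cx': 252.93950277107592, 'cy': 185.49969286029773, 'view': [[0.9265, -0.3759, -0.0197, -0.5724], [0.2382, 0.5449, 0.8039, -0.2294], [-0.2915, -0.7495, 0.5944, -1.3912], [0.0, 0.0, 0.0, 1.0]]}
top {'fx': 480.53299664277836, 'fy': 480.53299664277836, 'cx': 261.47913754325623, 'cy': 186.73441435663835, 'view': [[0.0123, -0.9999, 0.0079, -0.0172], [0.988, 0.0134, 0.1536, -0.6227], [-0.1537, 0.0059, 0.9881, -1.4704], [0.0, 0.0, 0.0, 1.0]]}
{'time_s': 0.1, 'joints': array([ 8.46308632e+01,  2.05864757e+01,  6.38176255e-01, -1.71398483e-02,
       -7.01345383e+01, -1.65069627e+01]), 'qd': array([ 0.01484338, -0.00093673,  0.16850767,  0.14979487,  0.02174197,
       -0.04262481]), 'joint_torque': array([-2.70290860e-03, -5.84163773e+01,  2.93749416e+01,  7.01546252e+00,
        1.01930456e-02, -4.34076003e-05]), 'tcp_pos': array([0.25137848, 0.62600533, 0.24472144]), 'eef_rot': array([ 1.79915998e+02, -8.08963926e-03, -2.18819296e+01]), 'contact_force': array([ 0.42745129, -0.55970596,  0.05477797]), 'moment': array([-0.05737604, -0.00896134, -0.02171004]), 'gripper_force': 0.0, 'gripper_width': 0.08753874264318644} 0.019
```

View pics/side0.png

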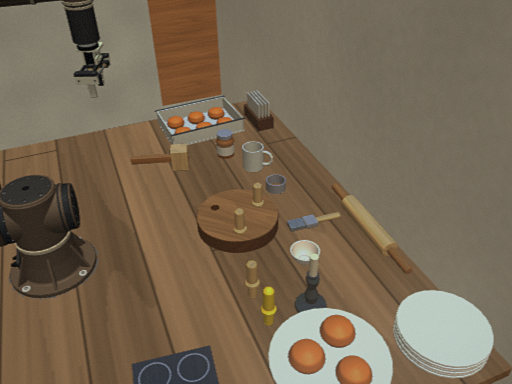

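View pics/top0.png

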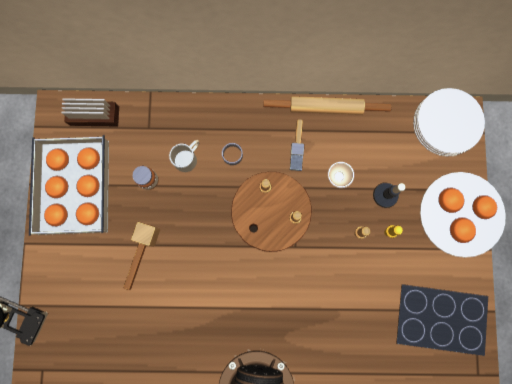

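The side view shows the pale leg at about (252,275), the yellow look-alike at (268,303), the socket at (215,208) and the mallet head at (180,157). In the top view the leg is at (363,232), the socket at (253,228), and the mallet head at (143,234) with its handle running to (128,286).

```bash
cat > h.py <<'E'
import numpy as np,cv2
from plant import r
C={n:r.camera_info(n) for n in("side","top")}
def ray(n,p):
    c=C[n];V=np.array(c["view"]);R=V[:3,:3]
    d=np.array([(p[0]-c["cx"])/c["fx"],-(p[1]-c["cy"])/c["fy"],-1.])
    return -R.T@V[:3,3],R.T@d
def plane(n,p,z):
    o,d=ray(n,p);return o+d*(z-o[2])/d[2]
def tri(ps,pt):
    A=[];b=[]
    for n,p in(("side",ps),("top",pt)):
        o,d=ray(n,p);d=d/np.linalg.norm(d);M=np.eye(3)-np.outer(d,d);A.append(M);b.append(M@o)
    return np.linalg.solve(A[0]+A[1],b[0]+b[1])
def proj(n,X):
    c=C[n];V=np.array(c["view"]);q=V[:3,:3]@X+V[:3,3]
    return np.array([c["cx"]-c["fx"]*q[0]/q[2],c["cy"]+c["fy"]*q[1]/q[2]])
def crop(im,cx,cy,w,h,k):
    return cv2.resize(im[cy-h:cy+h,cx-w:cx+w],None,fx=k,fy=k,interpolation=cv2.INTER_NEAREST)
E
python3 - <<'E'
from h import *
s=cv2.imread("pics/side0.png");t=cv2.imread("pics/top0.png")
a=[crop(t,363,232,16,16,8),crop(t,253,228,16,16,8),crop(t,142,236,16,16,8)]
b=[crop(s,252,280,16,24,8),crop(s,215,208,16,24,8),crop(s,180,157,16,24,8)]
cv2.imwrite("pics/c0.png",cv2.resize(np.vstack([np.hstack(a),np.hstack(b)]),None,fx=.92,fy=.92))
# dark hole
for n,im,(x,y) in(("top",t,(253,228)),("side",s,(215,208))):
    g=cv2.cvtColor(im,cv2.COLOR_BGR2GRAY).astype(float)[y-8:y+9,x-8:x+9]
    w=np.clip(np.median(g)*.75-g,0,None);yy,xx=np.mgrid[y-8:y+9,x-8:x+9]
    p=((w*xx).sum()/w.sum(),(w*yy).sum()/w.sum());print(n,p,plane(n,p,.046))
# board ring centre, legs
E
```

```text
top (np.float64(253.0754105007095), np.float64(227.52513683356983)) [0.49394128 0.01551669 0.046     ]
side (np.float64(214.63360323886639), np.float64(207.12753036437246)) [0.49473059 0.01284145 0.046     ]
```

View pics/c0.png

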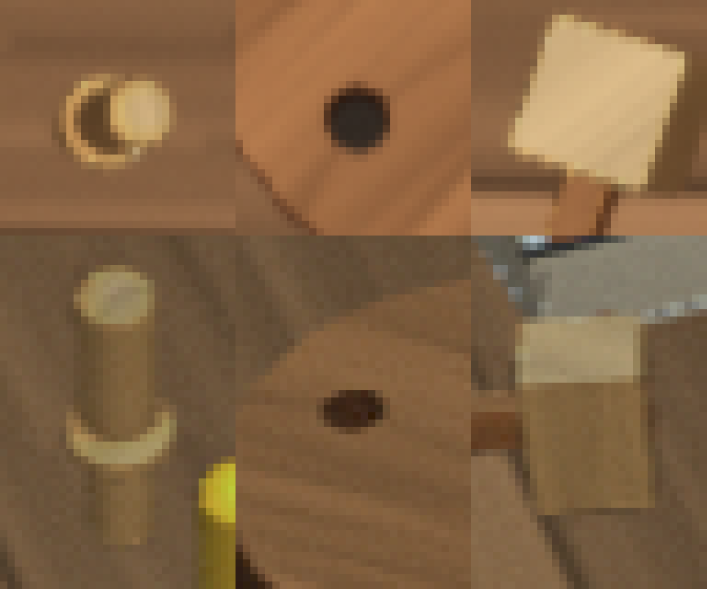

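The crops give the leg foot dome at top (365.5,230.7) and side (251.1,263.7). The mallet top face and the dark hole are both clear.

Run:
```python
from h import *
np.set_printoptions(precision=4,suppress=True)
k=7.36
T=lambda u,v,o:(o[0]+u/k-.5,o[1]+v/k-.5)
ft=T(140,112,(347,216));fs=T(115,60.5*1,(236,256))
print("foot",tri(fs,ft),plane("top",ft,.122),plane("side",fs,.122))
print("collar",plane("top",T(109,120,(347,216)),.054))
m=[T(*q,(126,220)) for q in((85,15),(215,55),(169,188),(39,150))]
P=np.array([plane("top",q,.08) for q in m]);print(P,P.mean(0),[np.linalg.norm(P[i]-P[i-1]) for i in range(4)])
c=np.mean(m,0);cs=T(109,114,(164,133));print("mallet",tri(cs,c),plane("side",cs,.08))
print("axis deg",[np.degrees(np.arctan2(*(a[1::-1]))) for a in (P[0]-P[3],P[1]-P[2])])
print("socket",tri((214.634,207.128),(253.075,227.525)))
t=cv2.imread("pics/top0.png");hs=cv2.cvtColor(t,cv2.COLOR_BGR2HSV)
# handle centerline
sub=t[244:295,115:150].astype(int)
for y in range(246,294,4):
    row=hs[y,118:152];print(y,[(int(a[1]),int(a[2])) for a in row[::2]]) if y%16==6 else None
print("hend",plane("top",(128.5,288),.053), plane("top",(138,252),.053))
```

```text
foot [ 0.4845 -0.321   0.114 ] [ 0.4835 -0.3191  0.122 ] [ 0.4822 -0.3284  0.122 ]
collar [ 0.4844 -0.3211  0.054 ]
[[0.5053 0.3696 0.08  ]
 [0.4894 0.315  0.08  ]
 [0.4345 0.3313 0.08  ]
 [0.4494 0.3856 0.08  ]] [0.4696 0.3504 0.08  ] [np.float64(0.05816646030628305), np.float64(0.056851046566683466), np.float64(0.05730991923020214), np.float64(0.05625472814644147)]
mallet [0.4709 0.3512 0.0755] [0.4705 0.3438 0.08  ]
axis deg [np.float64(-15.996913417472138), np.float64(-16.596387921019097)]
socket [0.4947 0.0154 0.0439]
246 [(130, 151), (128, 151), (130, 149), (129, 148), (131, 146), (129, 144), (130, 143), (129, 142), (128, 141), (131, 136), (150, 146), (148, 158), (148, 153), (168, 112), (133, 130), (128, 149), (131, 130)]
262 [(128, 157), (129, 156), (129, 156), (128, 155), (129, 156), (129, 156), (130, 155), (150, 143), (147, 156), (148, 157), (157, 141), (139, 125), (128, 153), (129, 152), (127, 154), (132, 153), (130, 151)]
278 [(127, 169), (127, 169), (126, 170), (128, 169), (138, 155), (147, 154), (148, 157), (154, 157), (152, 104), (127, 168), (128, 169), (128, 169), (127, 169), (127, 168), (127, 169), (128, 169), (128, 169)]
hend [0.3048 0.3918 0.053 ] [0.4136 0.3685 0.053 ]
```

Request:
jog_arm:
  deltas:
    - [[1,2.0,-5.9,0,-0.105],[1,2.0,-5.9,0,-0.105],[1,2.0,-5.9,0,-0.105],[1,2.0,-5.9,0,-0.105],[1,2.0,-5.9,0,-0.105],[1,2.0,-5.9,0,-0.105],[1,2.0,-5.9,0,-0.105],[1,2.0,-5.9,0,-0.105]]
  force: 15

```text
time_s: 1.1
tcp_pos: [0.4116, 0.1524, 0.2457]
eef_rot: [-180.0, 0.0, -70.2]
contact_force: [0.9, 0.0, -0.1]
gripper_width: 0.0877
gripper_force: 0.0
```

Request:
jog_arm:
  deltas:
    - [[1,0.9,-5.9,0,0],[1,0.9,-5.9,0,0],[1,0.9,-5.9,0,0],[1,0.9,-5.9,0,0],[1,0.9,-5.9,0,0],[1,0.9,-5.9,0,0],[1,0.9,-5.9,0,0],[1,0.9,-5.9,0,0]]

```text
time_s: 2.1
tcp_pos: [0.4834, -0.3197, 0.2453]
eef_rot: [180.0, 0.0, -70.0]
contact_force: [1.9, 0.8, 1.7]
gripper_width: 0.0876
gripper_force: 0.0
```

Request:
jog_arm:
  deltas:
    - [[1,0,0,0,0],[1,0,0,0,0]]

```text
time_s: 2.35
tcp_pos: [0.4829, -0.3176, 0.2448]
eef_rot: [179.9, 0.1, -70.1]
contact_force: [-0.8, 0.6, -0.2]
gripper_width: 0.0874
gripper_force: 0.0
```

Request:
jog_arm:
  deltas:
    - [[1,0.1,-0.3,-3,0],[1,0,0,-3,0],[1,0,0,-2.5,0],[1,0,0,0,0],[1,0,0,0,0]]

```text
time_s: 2.98
tcp_pos: [0.4853, -0.3201, 0.162]
eef_rot: [-179.9, -0.1, -69.9]
contact_force: [-0.3, -0.1, 0.6]
gripper_width: 0.0873
gripper_force: 0.0
```

Run:
```python
from h import *
s=r.capture("side");t=r.capture("top")
cv2.imwrite("pics/c1.png",np.hstack([crop(s,252,265,45,60,4),crop(t,366,230,45,60,4)]))
p=r.get_state()["tcp_pos"];print(p,proj("side",p),proj("top",p))
```

```text
[ 0.4854202  -0.32044236  0.1621534 ] [250.7563072  249.65903077] [369.07083741 229.16991024]
```

View pics/c1.png

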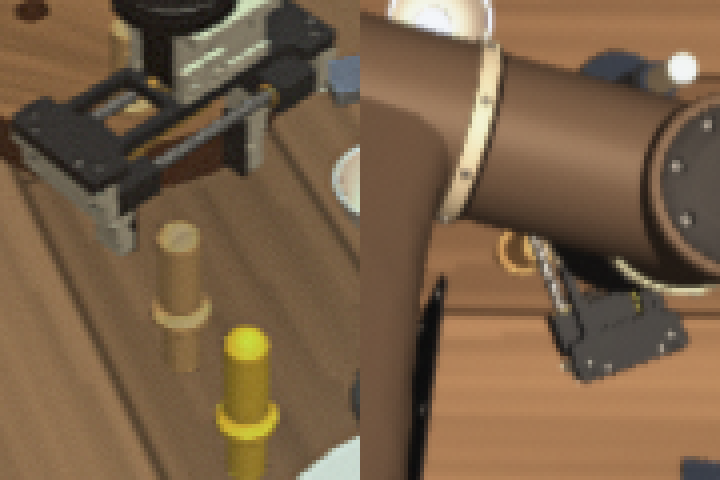

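The left half shows the open fingers straddling the pale leg, with its foot at side (251.7,263.7). The yellow leg and candlestick are clear. Next I descend and close.

Request:
jog_arm:
  deltas:
    - [[1,-0.1,0,-2.5,0],[1,0,0,-2.5,0],[1,0,0,-2,0],[1,0,0,0,0],[0,0,0,0,0],[-0.3,0,0,0,0],[-0.3,0,0,0,0]]
  force: 10

```text
time_s: 3.95
tcp_pos: [0.4839, -0.3208, 0.0914]
eef_rot: [-179.9, -0.0, -70.0]
contact_force: [-0.0, -0.2, 0.8]
gripper_width: 0.063
gripper_force: 0.0
```

Request:
jog_arm:
  deltas:
    - [[-0.5,0,0,0,0],[-0.5,0,0,0,0],[-0.5,0,0,0,0],[-0.5,0,0,0,0]]

```text
time_s: 4.45
tcp_pos: [0.4835, -0.3206, 0.0905]
eef_rot: [180.0, 0.0, -70.0]
contact_force: [0.1, -0.3, -1.0]
gripper_width: 0.0276
gripper_force: 10.0
```

Request:
jog_arm:
  deltas:
    - [[0.1,0,0,0,0],[0.1,0,0,0,0],[0.1,0,0,0,-0.17],[0.1,0,0,0,-0.175],[0.1,0,0,0,-0.175],[0.1,0,0,0,-0.175],[0.1,0,0,0,-0.175],[0.1,0,0,0,-0.175]]

```text
time_s: 5.45
tcp_pos: [0.4835, -0.3206, 0.0906]
eef_rot: [180.0, -0.0, -130.2]
contact_force: [0.3, -0.0, -0.4]
gripper_width: 0.0483
gripper_force: 0.0
```

Request:
jog_arm:
  deltas:
    - [[0.1,0,0,0,-0.175],[0.1,0,0,0,-0.175],[0.1,0,0,0,-0.175],[0.1,0,0,0,0],[-0.5,0,0,0,0],[-0.5,0,0,0,0],[-0.5,0,0,0,0],[-0.5,0,0,0,0]]

```text
time_s: 6.45
tcp_pos: [0.4835, -0.3206, 0.0905]
eef_rot: [180.0, -0.0, -159.9]
contact_force: [0.6, 0.4, -0.2]
gripper_width: 0.0281
gripper_force: 10.0
```

Request:
jog_arm:
  deltas:
    - [[-0.5,0,0,0,0],[-0.5,0,0,0,0]]
  force: 20

```text
time_s: 6.7
tcp_pos: [0.4835, -0.3206, 0.0905]
eef_rot: [180.0, -0.0, -159.9]
contact_force: [-0.0, -0.0, -0.4]
gripper_width: 0.0272
gripper_force: 20.0
```

Request:
jog_arm:
  deltas:
    - [[-0.5,0,0,3,0],[-0.5,0,0,5,0],[-0.5,0,0,5,0],[-0.5,0,0,2,0],[-0.5,0.25,5.6,0,0],[-0.5,0.2,5.6,0,0],[-0.5,0.2,5.6,0,0],[-0.5,0.2,5.6,0,0]]

```text
time_s: 7.7
tcp_pos: [0.4917, -0.095, 0.2407]
eef_rot: [-180.0, 0.0, -160.0]
contact_force: [1.5, 1.3, 0.1]
gripper_width: 0.0276
gripper_force: 20.0
```

Request:
jog_arm:
  deltas:
    - [[-0.5,0.1,5.6,0,0],[-0.5,0.1,5.6,0,0],[-0.5,0,0,-4,0],[-0.5,0,0,-4,0],[-0.5,0,0,-1,0],[-0.5,0,0,0,0],[-0.5,0,0,0,0]]

```text
time_s: 8.57
tcp_pos: [0.4951, 0.0155, 0.1521]
eef_rot: [-180.0, 0.1, -160.0]
contact_force: [0.5, 0.3, -0.7]
gripper_width: 0.0278
gripper_force: 20.0
```

Run:
```python
from h import *
f=[]
s=r.capture("side");f.append(r.get_state()["contact_force"]);t=r.capture("top");f.append(r.get_state()["contact_force"])
for _ in range(2): r.capture("side");f.append(r.get_state()["contact_force"])
cv2.imwrite("pics/c2.png",np.hstack([crop(s,220,190,45,60,4),crop(t,253,228,45,60,4)]))
p=r.get_state()["tcp_pos"];print(p,np.round(f,2))
q=p-[0,0,.0905];print(proj("side",q),proj("top",q),proj("side",[.494,.015,.046]))
```

```text
[0.49450738 0.0154031  0.15152475] [[-1.1  -0.86 -0.64]
 [-0.04  0.36  0.23]
 [ 0.01  0.52 -0.56]
 [-0.32  0.   -0.43]]
[213.9831711  202.91492634] [253.0691794  227.00340284] [214.19337603 206.7871849 ]
```

View pics/c2.png

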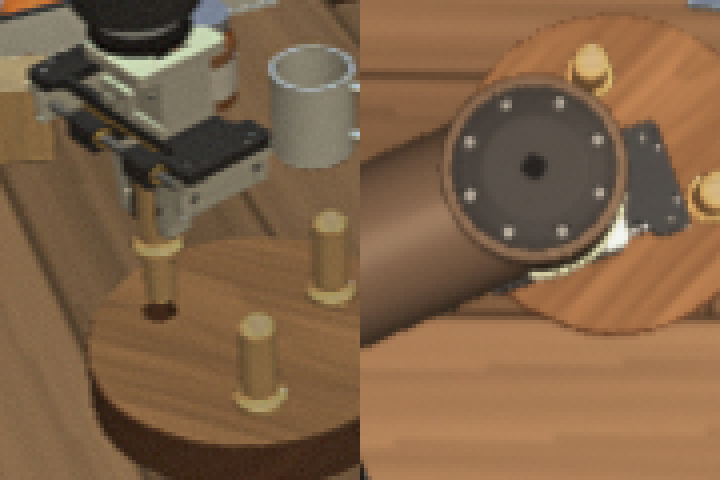

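The tip hangs centred over the hole, at crop (160,305) against the hole at (160,312). I'll go down gently.

Request:
jog_arm:
  deltas:
    - [[-0.5,0,0,-0.7,0],[-0.5,0,0,-0.5,0],[-0.5,0,0,-0.2,0],[-0.5,0,0,-0.2,0],[-0.5,0,0,0,0]]

```text
time_s: 9.4
tcp_pos: [0.4939, 0.0153, 0.1344]
eef_rot: [-180.0, -0.0, -160.0]
contact_force: [0.0, 0.1, -1.7]
gripper_width: 0.0277
gripper_force: 20.0
```

Request:
jog_arm:
  deltas:
    - [[-0.5,0,0,-0.1,0],[-0.5,0,0,-0.1,0],[-0.5,0,0,0,0],[-0.5,0,0,0,0]]

```text
time_s: 9.9
tcp_pos: [0.494, 0.0153, 0.1326]
eef_rot: [180.0, -0.0, -160.0]
contact_force: [0.3, 0.6, -0.6]
gripper_width: 0.0275
gripper_force: 20.0
```

Request:
jog_arm:
  deltas:
    - [[-0.5,0,0,-0.2,0],[-0.5,0,0,-0.2,0],[-0.5,0,0,-0.2,0],[-0.5,0,0,-0.2,0],[-0.5,0,0,0,0]]

```text
time_s: 10.52
tcp_pos: [0.4936, 0.0153, 0.1242]
eef_rot: [180.0, -0.0, -160.0]
contact_force: [-1.8, 0.9, -1.2]
gripper_width: 0.0273
gripper_force: 20.0
```

Request:
jog_arm:
  deltas:
    - [[-0.5,0,0,-0.3,0],[-0.5,0,0,-0.3,0],[-0.5,0,0,-0.3,0],[-0.5,0,0,-0.3,0],[-0.5,0,0,0,0]]

```text
time_s: 11.15
tcp_pos: [0.4936, 0.0154, 0.112]
eef_rot: [180.0, -0.0, -160.0]
contact_force: [-3.1, 2.9, -1.1]
gripper_width: 0.0274
gripper_force: 20.0
```

Request:
jog_arm:
  deltas:
    - [[-0.5,-0.05,0.05,0,0],[-0.5,0,0,-0.3,0],[-0.5,0,0,-0.2,0],[-0.5,0,0,0,0],[-0.5,0,0,0,0]]

```text
time_s: 11.78
tcp_pos: [0.4935, 0.0158, 0.1075]
eef_rot: [-180.0, -0.0, -160.0]
contact_force: [-2.9, 0.8, -2.1]
gripper_width: 0.0277
gripper_force: 20.0
```

Request:
jog_arm:
  deltas:
    - [[-0.5,-0.08,0.02,-0.1,0],[-0.5,0,0,-0.1,0],[-0.5,0,0,-0.1,0],[-0.5,0,0,0,0],[-0.5,0,0,0,0]]

```text
time_s: 12.4
tcp_pos: [0.4929, 0.016, 0.1046]
eef_rot: [-180.0, 0.0, -160.0]
contact_force: [-0.1, -2.6, -0.8]
gripper_width: 0.0276
gripper_force: 20.0
```

Request:
jog_arm:
  deltas:
    - [[-0.5,0,-0.03,-0.1,0],[-0.5,0,0,-0.1,0],[-0.5,0,0,-0.1,0],[-0.5,0,0,0,0],[-0.5,0,0,0,0]]

```text
time_s: 13.02
tcp_pos: [0.4928, 0.0158, 0.1015]
eef_rot: [180.0, 0.0, -160.0]
contact_force: [-0.8, 0.3, -0.3]
gripper_width: 0.0275
gripper_force: 20.0
```

Request:
jog_arm:
  deltas:
    - [[-0.5,0,0,-0.1,0],[-0.5,0,0,0,0],[-0.5,0,0,0,0]]

```text
time_s: 13.4
tcp_pos: [0.4927, 0.0158, 0.1005]
eef_rot: [180.0, 0.0, -160.0]
contact_force: [-0.3, 0.2, -0.9]
gripper_width: 0.0272
gripper_force: 20.0
```

Request:
jog_arm:
  deltas:
    - [[-0.5,0,0,-0.1,0],[-0.5,0,0,0,0],[-0.5,0,0,0,0]]

```text
time_s: 13.78
tcp_pos: [0.4927, 0.0158, 0.0995]
eef_rot: [180.0, 0.0, -160.0]
contact_force: [-0.4, 0.4, -1.3]
gripper_width: 0.0278
gripper_force: 20.0
```

Request:
jog_arm:
  deltas:
    - [[-0.5,0,0,-0.07,0],[-0.5,0,0,0,0],[-0.5,0,0,0,0]]

```text
time_s: 14.15
tcp_pos: [0.4927, 0.0158, 0.0989]
eef_rot: [180.0, 0.0, -160.0]
contact_force: [-0.4, 1.1, 0.1]
gripper_width: 0.0275
gripper_force: 20.0
```

Request:
jog_arm:
  deltas:
    - [[-0.5,0,0,-0.1,0],[-0.5,0,0,0,0],[-0.5,0,0,0,0]]

```text
time_s: 14.52
tcp_pos: [0.4927, 0.0158, 0.0978]
eef_rot: [-180.0, 0.0, -160.0]
contact_force: [-0.6, 0.3, -0.2]
gripper_width: 0.0277
gripper_force: 20.0
```

Run:
```python
from h import *
f=[]
for _ in range(6): r.capture("side");f.append(r.get_state()["contact_force"])
print(np.mean(f,0),r.get_state()["tcp_pos"])
```

```text
[-0.49836804  1.25477664 -0.31926452] [0.49271005 0.01577296 0.09782772]
```

Request:
jog_arm:
  deltas:
    - [[-0.5,0,0,-0.07,0],[-0.5,0,0,0,0],[-0.5,0,0,0,0]]

```text
time_s: 15.2
tcp_pos: [0.4927, 0.0158, 0.0972]
eef_rot: [-180.0, 0.0, -160.0]
contact_force: [-0.5, 1.2, 1.7]
gripper_width: 0.028
gripper_force: 20.0
```

```bash
cat > f.py <<'E'
from h import *
f=[]
for _ in range(6): r.capture("side");f.append(r.get_state()["contact_force"])
print(np.round(np.mean(f,0),2),r.get_state()["tcp_pos"],r.get_state()["eef_rot"],r.get_state()["time_s"])
E
python3 f.py
```

```text
[-0.46  0.86  1.45] [0.49276136 0.01579903 0.097211  ] [-1.79999051e+02  6.54511035e-03 -1.59955821e+02] 15.5
```

Request:
jog_arm:
  deltas:
    - [[-0.5,0,0,-0.03,0],[-0.5,0,0,0,0],[0.1,0,0,0,0],[0.1,0,0,0,0],[0.1,0,0,0,0],[0.1,0,0,1,0],[0.1,0,0,3,0]]

```text
time_s: 16.38
tcp_pos: [0.4918, 0.0154, 0.1366]
eef_rot: [-180.0, -0.2, -160.0]
contact_force: [-0.0, 0.0, -0.2]
gripper_width: 0.0482
gripper_force: 0.0
```

Request:
jog_arm:
  deltas:
    - [[0.1,0,0,5,0],[0.1,0,0,5,0],[1,-0.4,5,0,0],[1,-0.4,5,0,0],[1,-0.4,5,0,0]]

```text
time_s: 17.0
tcp_pos: [0.4805, 0.1671, 0.2381]
eef_rot: [180.0, 0.1, -160.0]
contact_force: [1.6, -0.3, 0.1]
gripper_width: 0.0729
gripper_force: 0.0
```

Run:
```python
from h import *
s=r.capture("side");t=r.capture("top")
cv2.imwrite("pics/c3.png",np.hstack([crop(s,225,190,45,60,4),crop(t,253,228,45,60,4)]))
print(r.get_state()["tcp_pos"])
```

```text
[0.48070734 0.16932603 0.23770613]
```

View pics/c3.png

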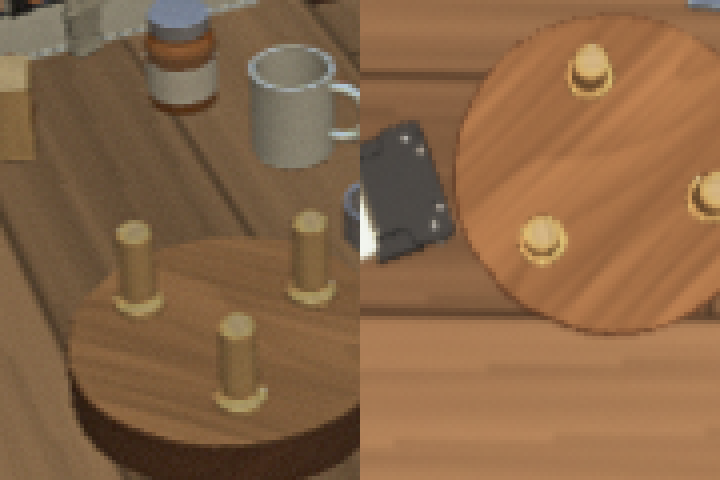

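The leg stands upright and let go at side crop (137,265), slightly proud, and the other legs are unmoved. Now the mallet.

Request:
jog_arm:
  deltas:
    - [[1,-1.33,4.84,0,-0.158],[1,-1.33,4.84,0,-0.158],[1,-1.33,4.83,0,-0.158],[1,-1.35,4.83,0,-0.16],[1,0,0,-5,0],[1,0,0,-5,0],[1,0,0,0,0],[1,0,0,0,0]]

```text
time_s: 18.1
tcp_pos: [0.4283, 0.3597, 0.1389]
eef_rot: [179.9, 0.1, 163.7]
contact_force: [-0.3, 0.7, 0.4]
gripper_width: 0.0878
gripper_force: 0.0
```

Request:
jog_arm:
  deltas:
    - [[1,-0.1,0.25,-2,0],[1,0,0,-2,0],[1,0,0,-1,0],[1,0,0,0,0],[1,0,0,0,0]]

```text
time_s: 18.73
tcp_pos: [0.4269, 0.3623, 0.0882]
eef_rot: [179.9, 0.0, 163.7]
contact_force: [-0.2, 0.3, 0.1]
gripper_width: 0.0873
gripper_force: 0.0
```

Run:
```python
from h import *
s=r.capture("side");t=r.capture("top")
cv2.imwrite("pics/c4.png",np.hstack([crop(s,170,150,45,60,4),crop(t,140,250,45,60,4)]))
print(r.get_state()["tcp_pos"])
```

```text
[0.42668547 0.36214241 0.08787063]
```

View pics/c4.png

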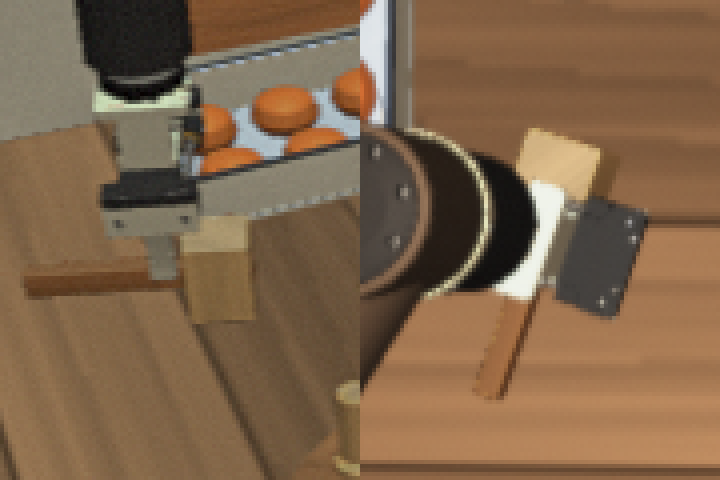

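The gripper straddles the handle just behind the head: the finger is at side crop (162,255) and the head edge at 187. I'll descend and grip hard.

Request:
jog_arm:
  deltas:
    - [[1,0,0,-1.5,0],[1,0,0,-1.5,0],[1,0,0,-1,0],[1,0,0,-0.4,0],[1,0,0,0,0]]
  force: 60

```text
time_s: 19.45
tcp_pos: [0.4263, 0.3615, 0.0424]
eef_rot: [-180.0, -0.0, 163.7]
contact_force: [0.6, -0.4, 0.3]
gripper_width: 0.0874
gripper_force: 0.0
```

Request:
jog_arm:
  deltas:
    - [[0,0,0,0,0],[-0.2,0,0,0,0],[-0.7,0,0,0,0],[-0.7,0,0,0,0],[-0.7,0,0,0,0],[-0.7,0,0,0,0],[-0.7,0,0,0,0]]

```text
time_s: 20.32
tcp_pos: [0.4263, 0.3617, 0.0428]
eef_rot: [180.0, -0.0, 163.7]
contact_force: [0.2, 1.1, 0.1]
gripper_width: 0.023
gripper_force: 0.2
```

Request:
jog_arm:
  deltas:
    - [[-0.9,0,0,0,0],[-0.9,0,0,0,0],[-0.9,0,0,0,0]]

```text
time_s: 20.7
tcp_pos: [0.4263, 0.3618, 0.0429]
eef_rot: [180.0, 0.0, 163.7]
contact_force: [0.7, 0.5, -0.4]
gripper_width: 0.0194
gripper_force: 59.8
```

Request:
jog_arm:
  deltas:
    - [[-0.9,0,0,1,0],[-0.9,0,0,2,0],[-0.9,0,0,4,0],[-0.9,0,0,5,0],[-0.9,0,0,4,0],[-0.9,0,0,2,0],[-0.9,0,0,0,0],[-0.9,0,0,0,0]]

```text
time_s: 21.7
tcp_pos: [0.4257, 0.361, 0.2218]
eef_rot: [-179.9, -0.1, 163.7]
contact_force: [-0.5, 0.1, -2.6]
gripper_width: 0.0197
gripper_force: 59.8
```

```bash
python3 f.py
python3 - <<'E'
from h import *
s=r.capture("side");t=r.capture("top");x,y=proj("side",np.array([.45,.355,.22])).astype(int)
cv2.imwrite("pics/c5.png",np.hstack([crop(s,x,max(y,60),45,60,4),crop(t,140,246,45,60,4)]));print(x,max(y,60))
E
```

```text
[-0.03 -0.03 -2.43] [0.42614913 0.3614544  0.22203724] [-1.79918327e+02 -2.45993370e-02  1.63712658e+02] 22.0
167 112
```

View pics/c5.png

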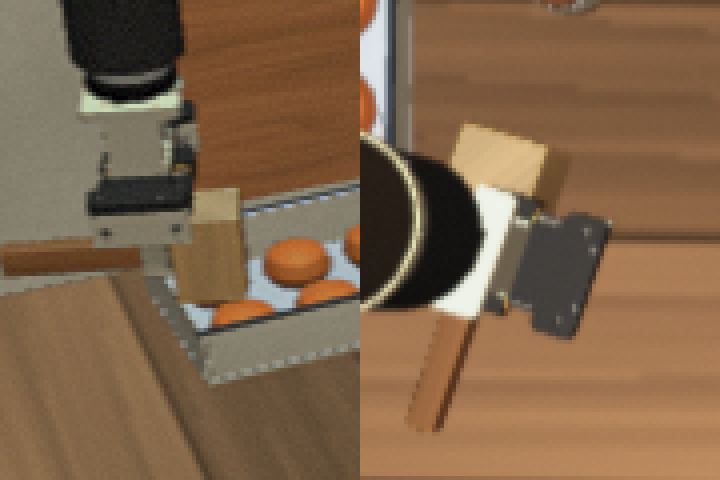

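Request:
jog_arm:
  deltas:
    - [[-0.9,0.6,-3,0,0],[-0.9,0.6,-5.5,0,0],[-0.9,0.6,-5.5,0,0],[-0.9,0.6,-5.5,0,0],[-0.9,0.6,-5.5,0,0],[-0.9,0.6,-5,0,0],[-0.9,0.6,-3.85,0,0],[-0.9,0,0,0,0]]

```text
time_s: 23.1
tcp_pos: [0.4682, 0.021, 0.2228]
eef_rot: [-180.0, -0.0, 163.5]
contact_force: [0.1, 0.1, -3.8]
gripper_width: 0.0194
gripper_force: 59.8
```

Request:
jog_arm:
  deltas:
    - [[-0.9,0,0,-2,0],[-0.9,0,0,-1.5,0],[-0.9,0,0,-0.5,0],[-0.9,0,0,0,0],[-0.9,0,0,0,0]]

```text
time_s: 23.72
tcp_pos: [0.4687, 0.0235, 0.1834]
eef_rot: [180.0, 0.0, 163.8]
contact_force: [0.1, 0.1, -2.9]
gripper_width: 0.0193
gripper_force: 59.8
```

Run:
```python
from h import *
s=r.capture("side");t=r.capture("top")
cv2.imwrite("pics/c6.png",np.hstack([crop(s,220,180,45,60,4),crop(t,253,228,45,60,4)]))
print(r.get_state()["tcp_pos"])
```

```text
[0.46863751 0.02340422 0.1833812 ]
```

View pics/c6.png

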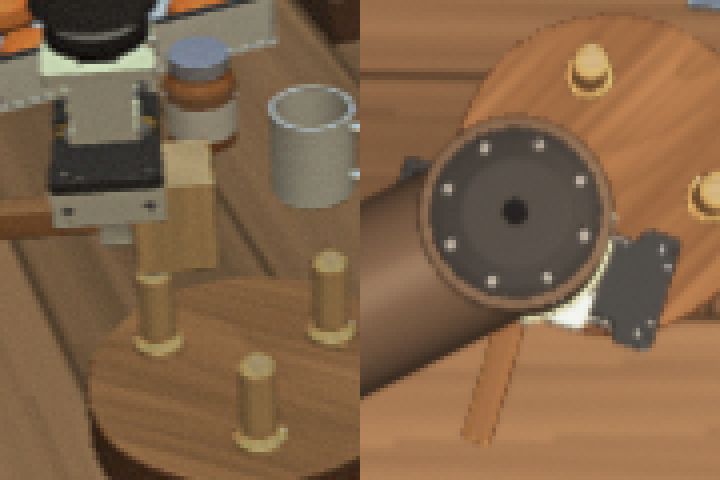

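The mallet head hangs squarely above the leg: the foot is at side crop (155,275), under the head's 137–217 span. I'll lower it in small steps.

Request:
jog_arm:
  deltas:
    - [[-0.9,0,0,-0.5,0],[-0.9,0,0,-0.2,0],[-0.9,0,0,0,0],[-0.9,0,0,-0.1,0],[-0.9,0,0,0,0]]

```text
time_s: 24.45
tcp_pos: [0.4683, 0.0232, 0.1748]
eef_rot: [-180.0, -0.0, 163.7]
contact_force: [0.0, -0.5, -3.1]
gripper_width: 0.0196
gripper_force: 59.8
```

Request:
jog_arm:
  deltas:
    - [[-0.9,0,0,-0.1,0],[-0.9,0,0,0,0]]

```text
time_s: 24.7
tcp_pos: [0.4683, 0.0232, 0.1738]
eef_rot: [-180.0, -0.0, 163.7]
contact_force: [-0.4, 0.7, -2.8]
gripper_width: 0.0196
gripper_force: 59.8
```

Request:
jog_arm:
  deltas:
    - [[-0.9,0,0,-0.1,0],[-0.9,0,0,0,0]]

```text
time_s: 24.95
tcp_pos: [0.4684, 0.0232, 0.173]
eef_rot: [180.0, 0.0, 163.7]
contact_force: [-0.9, 0.6, -0.5]
gripper_width: 0.0196
gripper_force: 59.8
```

Request:
jog_arm:
  deltas:
    - [[-0.9,0,0,-0.1,0],[-0.9,0,0,0,0]]

```text
time_s: 25.2
tcp_pos: [0.4685, 0.0232, 0.172]
eef_rot: [180.0, 0.0, 163.7]
contact_force: [-1.0, -0.6, 0.6]
gripper_width: 0.0199
gripper_force: 59.8
```

Request:
jog_arm:
  deltas:
    - [[-0.9,0,0,-0.1,0],[-0.9,0,0,0,0]]

```text
time_s: 25.45
tcp_pos: [0.4685, 0.0232, 0.171]
eef_rot: [180.0, 0.0, 163.7]
contact_force: [0.1, 0.4, 1.9]
gripper_width: 0.0196
gripper_force: 59.8
```

Request:
jog_arm:
  deltas:
    - [[-0.9,0,0,-0.1,0],[-0.9,0,0,0,0]]

```text
time_s: 25.7
tcp_pos: [0.4685, 0.0232, 0.17]
eef_rot: [180.0, 0.0, 163.7]
contact_force: [0.1, -0.8, 2.6]
gripper_width: 0.0195
gripper_force: 59.8
```

```bash
cat > m.py <<'E'
from h import *
import sys
s=r.capture("side");cv2.imwrite(f"pics/{sys.argv[1]}.png",s)
# head outline in the side view: strongest vertical edge per row near right head side, lower edge per column
g=cv2.GaussianBlur(cv2.cvtColor(s,cv2.COLOR_BGR2GRAY),(3,3),0).astype(float)
old=cv2.imread("pics/c6.png")[:,:360][::4,::4];go=cv2.GaussianBlur(cv2.cvtColor(old,cv2.COLOR_BGR2GRAY),(3,3),0).astype(float)
def edges(G,dy):
    # crop coords: right edge x 48..58, rows 46..62 (+dy)
    R=range(46+dy,62+dy);xs=[48+np.argmax(np.abs(np.diff(G[y,48:60]))) for y in R]
    C=range(42,53);ys=[60+dy+np.argmax(np.abs(np.diff(G[60+dy:74+dy,x]))) for x in C]
    return np.polyfit(R,xs,1),np.polyfit(C,ys,1),ys
G=g[120:240,175:265]
print(edges(go,0));print(edges(G,3))
print(r.get_state()["moment"],r.get_state()["contact_force"])
E
python3 m.py m0
```

```text
(array([ 0.17352941, 44.34117647]), array([-0.2       , 75.85454545]), [np.int64(69), np.int64(67), np.int64(67), np.int64(66), np.int64(66), np.int64(66), np.int64(66), np.int64(66), np.int64(66), np.int64(66), np.int64(66)])
(array([-0.11911765, 60.79264706]), array([ 0.08181818, 66.15454545]), [np.int64(69), np.int64(70), np.int64(70), np.int64(70), np.int64(70), np.int64(70), np.int64(70), np.int64(70), np.int64(70), np.int64(71), np.int64(70)])
[ 0.05350675 -0.10394949 -0.03935697] [-0.74645108  0.74103477  2.59258937]
```

```bash
cat > sl.py <<'E'
from h import *
import sys
D=np.array([-.96,.28,0])
def slope(im,head,zc):
    e=[proj("side",np.array([head[0],head[1],zc])+D*k) for k in(.10,.172)]
    a,b=e; ps=np.degrees(np.arctan2(a[1]-b[1],a[0]-b[0]))
    hsv=cv2.cvtColor(im,cv2.COLOR_BGR2HSV).astype(float)
    xs=np.arange(int(b[0])+4,int(a[0])-1);top=[];bot=[]
    g=hsv[...,1]-0*hsv[...,2]; 
    lab=cv2.cvtColor(im,cv2.COLOR_BGR2LAB).astype(float)[...,1]
    ys=[]
    for x in xs:
        yc=b[1]+(a[1]-b[1])*(x-b[0])/(a[0]-b[0]); y=np.arange(int(yc)-12,int(yc)+13)
        w=np.clip(lab[y,x]-(np.median(lab[y,x])+3),0,None); ys.append((w*y).sum()/max(w.sum(),1e-6)-0)
    ys=np.array(ys);ok=ys>0
    p=np.polyfit(xs[ok],ys[ok],1);res=np.std(ys[ok]-np.polyval(p,xs[ok]))
    return "pred",round(ps,2),"meas",round(np.degrees(np.arctan(p[0])),2),"res",round(res,2),ok.sum(), "off",round(np.mean(ys[ok])-(a[1]+b[1])/2,2)
print(slope(cv2.imread("pics/side0.png"),(.4696,.3504),.04))
p=r.get_state()["tcp_pos"];print(slope(r.capture("side"),p[:2]+[.0433,-.0113],p[2]-.003))
E
python3 sl.py
```

```text
('pred', np.float64(-4.09), 'meas', np.float64(-4.05), 'res', np.float64(0.44), np.int64(15), 'off', np.float64(0.78))
('pred', np.float64(-4.26), 'meas', np.float64(-3.79), 'res', np.float64(0.63), np.int64(19), 'off', np.float64(1.85))
```

Request:
jog_arm:
  deltas:
    - [[-0.9,0,0,-0.1,0],[-0.9,0,0,0,0]]

```text
time_s: 26.05
tcp_pos: [0.4685, 0.0232, 0.169]
eef_rot: [180.0, 0.0, 163.7]
contact_force: [-0.6, 1.0, 4.1]
gripper_width: 0.0194
gripper_force: 59.8
```

Request:
jog_arm:
  deltas:
    - [[-0.9,0,0,-0.1,0],[-0.9,0,0,0,0]]

```text
time_s: 26.3
tcp_pos: [0.4686, 0.0232, 0.1683]
eef_rot: [180.0, 0.0, 163.7]
contact_force: [-2.2, 1.2, 9.0]
gripper_width: 0.0195
gripper_force: 59.8
```

```bash
python3 f.py; python3 sl.py
```

```text
[-1.98  0.66  7.74] [0.46854519 0.02321929 0.16834095] [1.79984614e+02 3.58445429e-02 1.63726195e+02] 26.6
('pred', np.float64(-4.09), 'meas', np.float64(-4.05), 'res', np.float64(0.44), np.int64(15), 'off', np.float64(0.78))
('pred', np.float64(-4.26), 'meas', np.float64(-4.62), 'res', np.float64(0.41), np.int64(19), 'off', np.float64(1.84))
```

Request:
jog_arm:
  deltas:
    - [[-0.9,0,0,-0.1,0],[-0.9,0,0,0,0]]

```text
time_s: 26.9
tcp_pos: [0.469, 0.0232, 0.1681]
eef_rot: [180.0, 0.1, 163.8]
contact_force: [-4.3, -0.0, 13.3]
gripper_width: 0.0194
gripper_force: 59.8
```

Request:
jog_arm:
  deltas:
    - [[-0.9,0,0,-0.1,0],[-0.9,0,0,0,0]]

```text
time_s: 27.15
tcp_pos: [0.4695, 0.0232, 0.168]
eef_rot: [180.0, 0.2, 163.8]
contact_force: [-5.2, 0.2, 20.6]
gripper_width: 0.0199
gripper_force: 59.8
```

```bash
python3 f.py; python3 sl.py|tail -1
```

```text
[-5.35 -0.27 20.62] [0.4694681  0.02319515 0.16798337] [1.79949445e+02 1.68991576e-01 1.63769401e+02] 27.45
('pred', np.float64(-4.26), 'meas', np.float64(-3.53), 'res', np.float64(0.57), np.int64(20), 'off', np.float64(1.8))
```

Request:
jog_arm:
  deltas:
    - [[-0.9,0,0,-0.08,0],[-0.9,0,0,0,0],[-0.9,0,0,0,0]]

```text
time_s: 27.88
tcp_pos: [0.47, 0.0232, 0.1679]
eef_rot: [179.9, 0.2, 163.8]
contact_force: [-5.4, -0.4, 24.8]
gripper_width: 0.0197
gripper_force: 59.8
```

Request:
jog_arm:
  deltas:
    - [[-0.9,0,0,0.3,0],[-0.9,0,0,0.7,0],[-0.9,0,0,3,0],[-0.9,0,0,3,0],[-0.9,0,0,0,0]]

```text
time_s: 28.5
tcp_pos: [0.469, 0.0235, 0.2366]
eef_rot: [179.9, 0.1, 163.7]
contact_force: [0.2, 0.7, -2.8]
gripper_width: 0.0197
gripper_force: 59.8
```

Request:
jog_arm:
  deltas:
    - [[-0.9,-0.6,3,0,0],[-0.9,-0.6,5.5,0,0],[-0.9,-0.6,5.5,0,0],[-0.9,-0.6,5.5,0,0],[-0.9,-0.6,5.5,0,0],[-0.9,-0.6,5,0,0],[-0.9,-0.6,3.8,0,0],[-0.9,0,0,0,0]]

```text
time_s: 29.5
tcp_pos: [0.4251, 0.3629, 0.2327]
eef_rot: [-179.8, -0.1, 163.8]
contact_force: [-0.7, -1.3, -2.5]
gripper_width: 0.0198
gripper_force: 59.8
```

Request:
jog_arm:
  deltas:
    - [[-0.9,0,0,-4,0],[-0.9,0,0,-5,0],[-0.9,0,0,-4,0],[-0.9,0,0,-3,0],[-0.9,0,0,-2,0],[-0.9,0,0,0,0],[-0.9,0,0,0,0]]

```text
time_s: 30.38
tcp_pos: [0.4265, 0.361, 0.0554]
eef_rot: [-180.0, 0.0, 163.7]
contact_force: [-0.1, -0.3, -2.8]
gripper_width: 0.02
gripper_force: 59.8
```

```bash
python3 f.py;python3 - <<'E'
from h import *
s=r.capture("side");t=r.capture("top")
cv2.imwrite("pics/c7.png",np.hstack([crop(s,225,195,45,50,4),crop(t,264,215,45,50,4)]))
E
```

```text
[ 0.15  0.01 -2.19] [0.42646108 0.36144887 0.05575414] [1.79930446e+02 1.60218192e-02 1.63717155e+02] 30.675
```

View pics/c7.png

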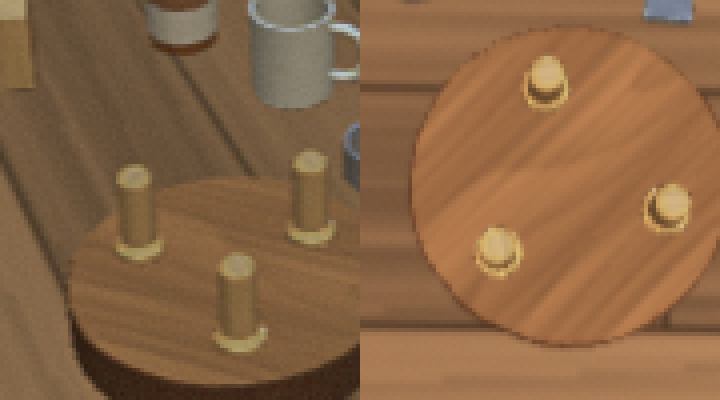

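All three legs now look alike. The driven foot, at side crop (133,177), sits about 1.3 px (about 5 mm) lower than before. I'll set the mallet down.

Request:
jog_arm:
  deltas:
    - [[-0.9,0,0,-0.6,0],[-0.9,0,0,-0.4,0],[-0.9,0,0,-0.15,0],[-0.9,0,0,-0.1,0],[-0.9,0,0,0,0]]

```text
time_s: 31.4
tcp_pos: [0.4264, 0.3612, 0.0429]
eef_rot: [180.0, 0.0, 163.7]
contact_force: [-0.8, -1.2, 2.0]
gripper_width: 0.0196
gripper_force: 59.8
```

Contact with the counter. I'll release and lift clear.

Request:
jog_arm:
  deltas:
    - [[0,0,0,0,0],[1,0,0,0,0],[1,0,0,0,0],[1,0,0,0,0],[1,0,0,0,0],[1,0,0,0,0],[1,0,0,2,0],[1,0,0,4,0]]

```text
time_s: 32.4
tcp_pos: [0.4256, 0.3601, 0.1017]
eef_rot: [-179.8, -0.1, 163.7]
contact_force: [-0.0, 1.2, 0.4]
gripper_width: 0.0867
gripper_force: 0.0
```

Request:
jog_arm:
  deltas:
    - [[1,0,0,5,0],[1,0,0,5,0],[1,0,0,0,0],[1,0,0,0,0]]

```text
time_s: 32.9
tcp_pos: [0.426, 0.361, 0.2024]
eef_rot: [180.0, -0.0, 163.7]
contact_force: [0.0, 0.3, -1.1]
gripper_width: 0.088
gripper_force: 0.0
```

Run:
```python
from h import *
a=cv2.imread("pics/side0.png");b=r.capture("side")
x=lambda im:im[133:181,164:196].astype(int)
print("mallet crop diff",np.abs(x(a)-x(b)).mean(), "mean",x(a).mean())
A=cv2.cvtColor(a,cv2.COLOR_BGR2GRAY)[135:178,166:192]
m=cv2.matchTemplate(cv2.cvtColor(b,cv2.COLOR_BGR2GRAY)[115:198,146:212],A,cv2.TM_CCOEFF_NORMED);print(cv2.minMaxLoc(m),"expect (20,20)")
print(r.get_state()["tcp_pos"],r.get_state()["gripper_width"])
```

```text
mallet crop diff 2.7046440972222223 mean 98.00759548611111
(-0.3150615692138672, 0.9759986400604248, (0, 34), (20, 20)) expect (20,20)
[0.42587126 0.36069586 0.20171761] 0.08750821308012993
```

The mallet stands where it was at the start.

```bash
python3 -c "
from plant import r
print(r.close_job())"
```

```text
the job is handed in; nothing more can be done
None
```

The leg went into the socket lightly and was then pressed home with the mallet's flat face in slow 1 mm steps (peak about 28 N) rather than struck taps. It stopped giving with its collar on the board, the mallet is back in its original spot, and the job is handed in, though no verdict came back.

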